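Click the rivet counter back to zero

TASK

Reset the rivet tally counter for the next batch: with a shut fingertip, flick the teeth of its thumbwheel clockwise (seen from above), click by click, until the one tooth marked with a raised rib and dome rests in its click at the steel pointer, and do not let it run past. Be gentle: do not pinch the wheel or push hard on the counter, leave the loose things lying around where they are, and finish clear of everything.

Things in the scene. Friction and masses are not known exactly. Their poses are not given: they have to be found in the camera images.
- counter: Tally counter screwed down to the bench: grey block 150 x 104 mm, top 29 mm above the bench, from x = -58 to +92 mm in its own frame. Origin: on the bench, right under the wheel's axle; z up; +x points from the axle to the pointer. A flat aluminium wheel turns on top; its teeth pass 6 mm above the block and reach 14 mm beyond its two long sides.
- wheel (a joint): Turn of the wheel, rad, growing clockwise from above; 0: marked tooth at the pointer. Starts two, three or four clicks before (about -1.57, -2.36, -3.14). A sprung roller holds it at each multiple of 0.785 (one click); 3 to 4 N at the teeth takes it over the hump halfway, then it snaps to the next click and stays; damped, no coasting.
- zero_tooth (a point): Outer end of the marked tooth, 66 mm from the axle, 44 mm above the bench. Only this tooth has a raised steel rib (10 mm wide, 6 mm above the disc) running out from the hub to an upright round dome, 18 mm across, at 41 mm radius, whose top is 70 mm above the bench.
- wheel_center (a point): Wheel axle at the disc's top, 56 mm above the bench. Disc radius 46 mm; eight equal teeth every 45 degrees, 8 mm wide, out to 66 mm radius, 35 to 53 mm above the bench; 44 mm free between neighbours at the tips. Any tooth may be pushed: a shut fingertip may dip into a gap at 66 mm radius to 40 mm above the bench and follow the circle one click.
- pointer_tip (a point): Tip of the small fixed steel pointer at the +x end of the block, 69 mm from the axle, 55 mm above the bench; its post stands 79 to 89 mm from the axle, up to 58 mm high. Do not sweep the finger through here.
- oil_bottle: Squeeze bottle, 52 mm across, 140 mm tall, standing loose; origin at the centre of its underside. Bystander.
- angle_1: Small metal angle clip, 52 x 31 x 25 mm, loose; origin at the centre of its underside. Bystander.
- cleco_0: Spring sheet holder, 12 x 64 x 12 mm, lying loose, long along its own y; origin at the centre of its underside. Bystander.
Things that resemble listed ones, but are neither listed nor needed, are in the scene too. There is more than one size of the counter; the one meant has the size given above.

How it is judged:
At the end, for the whole second after the job is handed in: The marked tooth rests at the pointer (wheel within 0.12 rad of 0, still), and the bottle, angle clip and sheet holder are within 15 mm of where they stood (value of joint wheel between -0.12 and 0.12 rad and velocity of joint wheel between -0.05 and 0.05 rad/s and distance of each of oil_bottle, angle_1, cleco_0 from where it was at the start of the episode below 0.015 m); the robot touches nothing.
It fails at once if the wheel ran past the pointer (more than half a click beyond) (value of joint wheel above 0.42 rad).
It fails at once if the counter was pinched or pushed hard (over 18 N) (contact force between the fingers and counter above 18 N).
It fails at once if a bystander was disturbed (moved over 15 mm) (distance of any of oil_bottle, angle_1, cleco_0 from where it was at the start of the episode above 0.015 m).
It also fails if it takes over 56 s, if anything falls off the work surface, if the arm or the gripper's body presses on something with over 40 N, if the wrist force passes 120 N, or if a joint passes its speed limit or range.

ROBOT

A 6-joint arm with a two-finger parallel gripper is mounted at the origin on the work surface; the furniture and walls round the work are solid. World frame = base frame: x ahead of the robot, y to its left, z up, the work surface at z = 0. Lengths are in m, angles in rad, forces in N, time in s.
With the tool pointing down it reaches from about 0.35 to 0.975 m from the base axis. Payload 4.9 kg.
Tool frame: the origin (TCP) lies on the front face of the gripper's body, between the roots of the fingers; the fingertips stand 73 mm ahead of it and the grasp point (between the pads) lies 54 mm ahead of it; z points along the fingers, y is the line along which they close (so a half turn about z gives the same grasp; the last joint's range is limited). The gripper opens to 85 mm and grips with 20 to 120 N. Pads are 22 mm wide; open, the fingers measure 114 mm over their backs; the gripper's body (76 mm by 85 mm) begins 54 mm behind the grasp point. The pads swing forward as they close: fully open they stand 13 mm farther back than shut.
Start: joints at [-1.401, 0.053, 1.613, -0, 1.476, -0.119], TCP at [0.178, -0.599, 0.304] pointing down, gripper open.
Joint ranges: [-3.01, 3.01], [-1.01, 2.22], [0.06, 2.58], [-1.02, 4.17], [0.09, 2.62], [-3.14, 3.14]. Speed limits (rad/s): [2.57, 2.57, 3.14, 3.14, 3.14, 3.14].

INTERFACE

Orientations are given as a unit quaternion [x, y, z, w].
In Python, from cell import env gives the robot as it stands. The module is installed in compiled form; this text tells all that it offers.
- The arm moves only by the shell command python3 -m inch 'ROWS' [FORCE]. ROWS is JSON, a list of rows, each a list of 3 entries, a list of its own where there are three numbers: the shift along the tool's x, y, z in mm, then the turn, a rotation vector about the tool's x, y, z in rad, then the finger opening in mm, from 0 to 85.4. A call has 1 to 8 rows; each row shifts and turns the commanded pose from where the row before left it, along the tool's axes as they then stand; what a row does not reach is not made up. A row lasts 1/10 s, in which the tool goes at most 50 mm and 8.59 degrees, less where a joint would pass 70% of its speed; a pose out of reach is approached as far as the arm can. A call with a gripper value outside its range is refused whole. The fingers move at their own pace and stop on an object; FORCE is the grip in N (left out, the last holds). Time passes only in rows, so rows that do not move let the fingers close. It gives the time, the measured TCP pose, the force, the opening and the grip force at its end, in the units of the state.
- env.observe(): the state, without advancing time (a new reading comes with each control period).
- env.camera(name): name is "scene" or "top"; returns (picture, depth): 480x640x3 uint8, blue, green, red; 480x640 float32, m along the optical axis (not along the pixel's ray), 0 where there is no reading.
- env.camera_params(name): a dict with "fx", "fy", "cx", "cy" (pixels), "k1" (the pictures are not rectified: a ray, as slopes to the right and down, at radius r is drawn at 1 + k1 r^2 times it, then the intrinsics apply), "R" (3x3) and "t" (3): a world point X has camera coordinates R X + t. Camera axes: x right, y down, z forward; pixel columns grow to the right and rows downward; lengths in m; the calibration is good to about 2 mm. A picture is of the moment at which its call begins. camera_params takes no time and is no camera call.
- env.hand_in(): hands the job in; it is judged then, once.
The state is a dict: "clock": time; "joints": joint angles; "joint_velocities": joint speeds; "joint_torque": joint torques, N m; "tcp_pos": TCP position; "ee_rot": TCP orientation; "ft_force": force on the tool from outside, world axes, zero at the start; "ft_torque": the same for the moment, N m; "width": finger opening in m; "gripper_force": force on a finger pad.
Only numpy, scipy, OpenCV 4.12 (cv2) and the standard library are available. Lean on these libraries where they do the work, as an engineer would, in place of code of your own. Each camera call takes 0.05 s, during which the arm holds its last target. There are 200 camera calls.

## Working session

There is one attempt and no reset: what is moved stays moved. The work goes in short steps, Python scripts to look and compute and a shell command to move; the robot and the scene stay as the last step left them, time stands still between calls to the robot, and variables do not carry over. Pictures are saved under pics/ and viewed, at most 10 in all, crops included, and the job is handed in when it is done.

```bash
mkdir -p pics; cat > h.py <<'E'
import numpy as np, cv2
from cell import env
def cam(n):
    im,d=env.camera(n); p=env.camera_params(n); return im,d,p
def world(p,u,v,d=None,z=None):
    K=np.array([[p['fx'],0,p['cx']],[0,p['fy'],p['cy']],[0,0,1.]])
    s=cv2.undistortPoints(np.array([[[u,v]]],float),K,np.array([p['k1'],0,0,0.]))[0,0]
    r=np.array([s[0],s[1],1]);R=np.array(p['R']);t=np.array(p['t'])
    if z is None: return R.T@(r*d-t)
    o=-R.T@t; w=R.T@r
    return o+w*(z-o[2])/w[2]
def proj(p,X):
    c=np.array(p['R'])@np.array(X)+np.array(p['t']); s=c[:2]/c[2]; s=s*(1+p['k1']*(s@s))
    return p['fx']*s[0]+p['cx'],p['fy']*s[1]+p['cy']
E
python3 - <<'E'
from h import *
for n in('top','scene'):
    im,d,p=cam(n); cv2.imwrite(f'pics/{n}0.png',im); np.savez(f'{n}0.npz',im=im,d=d)
    print(n,p)
s=env.observe();print(s['tcp_pos'],s['ee_rot'],s['clock'],s['width'])
E
```

```text
top {'fx': 617.0195144921186, 'fy': 617.0195144921186, 'cx': 331.86168546860114, 'cy': 242.9161188841653, 'k1': -0.16143556846133883, 'R': array([[ 0.02383083, -0.99956572,  0.01733393],
       [-0.99316215, -0.02565317, -0.11388964],
       [ 0.11428485, -0.01450132, -0.99334218]]), 't': array([-0.16773888,  0.46584958,  1.04813616])}
scene {'fx': 622.4746179464972, 'fy': 622.4746179464972, 'cx': 319.15037956647376, 'cy': 240.43315107613955, 'k1': 0.0018723483212932724, 'R': array([[-0.62289197, -0.78215898,  0.01526181],
       [-0.43522817,  0.33026212, -0.83755798],
       [ 0.6500631 , -0.52835051, -0.54613524]]), 't': array([0.15358204, 0.29355369, 0.76048592])}
[ 0.17794367 -0.59868119  0.30275983] [ 9.89592245e-01  1.43896824e-01 -2.68714497e-05 -9.44592348e-04] 0.1 0.0855351414130126
```

View pics/top0.png

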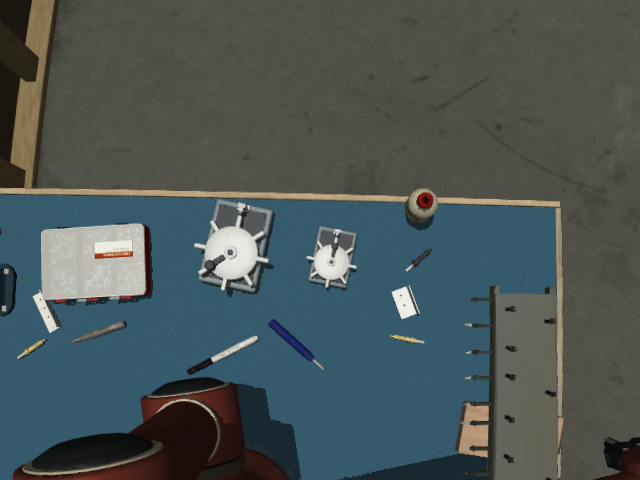

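View pics/scene0.png

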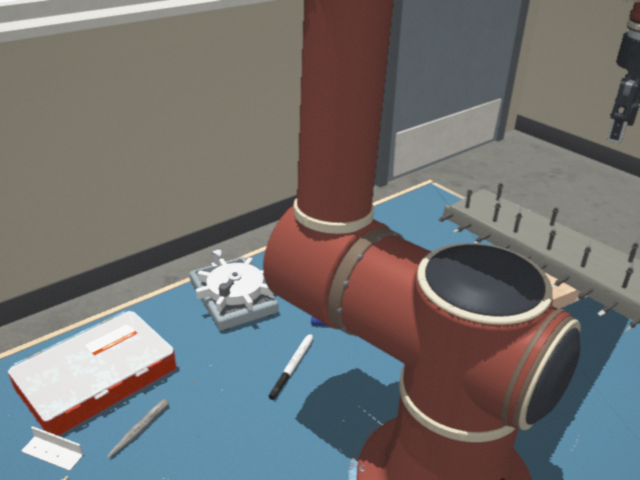

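The top view shows two candidates for the counter: the larger at (232,252) and the smaller at (331,260). In the larger, the dark rib and dome are near (212,266) and the pointer near (242,208). I'll measure both and check the larger in a close crop.

```bash
python3 - <<'E'
from h import *
f=np.load('top0.npz');im,d=f['im'],f['d'];p=env.camera_params('top')
cv2.imwrite('pics/crop1.png',cv2.resize(im[190:310,180:370],None,fx=4,fy=4,interpolation=cv2.INTER_CUBIC))
# height map -> points
def cloud(u0,u1,v0,v1):
    P=[]
    for v in range(v0,v1):
        for u in range(u0,u1):
            if d[v,u]>0: P.append(np.r_[world(p,u,v,d[v,u]),u,v])
    return np.array(P)
for nm,b in(('big',(180,285,190,305)),('small',(300,365,215,300))):
    P=cloud(*b)
    hist=np.histogram(P[:,2],bins=np.arange(-.01,.09,.005)); print(nm,dict(zip(np.round(hist[1],3),hist[0])))
    disc=P[(P[:,2]>.030)&(P[:,2]<.063)]
    blk=P[(P[:,2]>.018)]
    r=cv2.minAreaRect(blk[:,:2].astype(np.float32)*1000); print('rect',r)
    img=P[P[:,2]>.045]; print('teeth mean',disc.mean(0))
    hi=P[P[:,2]>.062]; print('hi',len(hi), hi.mean(0) if len(hi) else '')
b=world(p,425,200,z=.14);print('bottle',b)
E
```

```text
big {np.float64(-0.01): np.int64(83), np.float64(-0.005): np.int64(3662), np.float64(0.0): np.int64(2900), np.float64(0.005): np.int64(41), np.float64(0.01): np.int64(26), np.float64(0.015): np.int64(25), np.float64(0.02): np.int64(271), np.float64(0.025): np.int64(1518), np.float64(0.03): np.int64(406), np.float64(0.035): np.int64(30), np.float64(0.04): np.int64(48), np.float64(0.045): np.int64(127), np.float64(0.05): np.int64(1390), np.float64(0.055): np.int64(1045), np.float64(0.06): np.int64(162), np.float64(0.065): np.int64(55), np.float64(0.07): np.int64(37), np.float64(0.075): np.int64(0), np.float64(0.08): np.int64(0)}
rect ((459.41748046875, 13.913970947265625), (129.7508087158203, 157.61358642578125), 79.99267578125)
teeth mean [4.53098419e-01 1.24238732e-02 5.12599248e-02 2.33177083e+02
 2.48703598e+02]
hi 164 [4.31857382e-01 3.79537182e-02 6.66224391e-02 2.16256098e+02
 2.59823171e+02]
small {np.float64(-0.01): np.int64(39), np.float64(-0.005): np.int64(1804), np.float64(0.0): np.int64(1350), np.float64(0.005): np.int64(17), np.float64(0.01): np.int64(65), np.float64(0.015): np.int64(740), np.float64(0.02): np.int64(272), np.float64(0.025): np.int64(11), np.float64(0.03): np.int64(336), np.float64(0.035): np.int64(736), np.float64(0.04): np.int64(111), np.float64(0.045): np.int64(28), np.float64(0.05): np.int64(2), np.float64(0.055): np.int64(0), np.float64(0.06): np.int64(0), np.float64(0.065): np.int64(0), np.float64(0.07): np.int64(0), np.float64(0.075): np.int64(0), np.float64(0.08): np.int64(0)}
rect ((447.5356750488281, -154.4114227294922), (106.53146362304688, 85.49333190917969), 0.5163257718086243)
teeth mean [ 4.37933963e-01 -1.54995394e-01  3.68213673e-02  3.30853256e+02
  2.60727123e+02]
hi 0 
bottle [ 0.52927882 -0.30050516  0.14      ]
```

View pics/crop1.png

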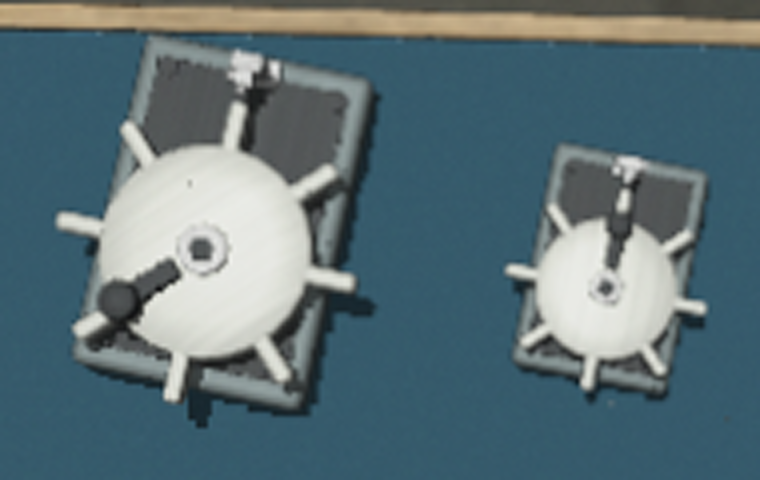

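```bash
python3 - <<'E'
from h import *
p=env.camera_params('top')
W=lambda c,z:world(p,(c[0]+.5)/4-.5+180,(c[1]+.5)/4-.5+190,z=z)
a=W((202,249),.058);print('axle',a)
tips=[(240,104),(126,126),(58,220),(78,331),(172,401),(287,380),(354,284),(336,171)]
X=np.array([W(t,.053) for t in tips]);v=X-a
ang=np.degrees(np.arctan2(v[:,1],v[:,0]));print('tip r',np.hypot(v[:,0],v[:,1]).round(4),'ang',ang.round(1),'mod',((ang-ang[0]+22.5)%45-22.5).round(1))
c=X[:,:2].mean(0);print('center from tips',c)
v=X[:,:2]-c;print(np.degrees(np.arctan2(v[:,1],v[:,0])).round(1),np.hypot(*v.T).round(4))
k=[W(t,.029) for t in((152,38),(372,80),(303,412),(75,362))];k=np.array(k)
print('block',k.round(4),[np.linalg.norm(k[i]-k[i-1]).round(4) for i in range(4)])
e=k[0]-k[3]+k[1]-k[2];print('blk dir',np.degrees(np.arctan2(e[1],e[0])),'axle from block', (k.mean(0)-.017*e/np.linalg.norm(e)))
E
```

```text
axle [0.44669044 0.01638776 0.058     ]
tip r [0.0646 0.0636 0.0643 0.0636 0.0654 0.066  0.0659 0.0656] ang [ -11.5   34.3   79.9  124.4  170.4 -145.2 -101.1  -57.3] mod [ 0.   0.8  1.4  1.   1.9  1.3  0.4 -0.8]
center from tips [0.44608448 0.01540084]
[ -10.6   34.7   79.5  123.5  169.4 -145.7 -100.8  -56.4] [0.065  0.0647 0.0654 0.0641 0.065  0.065  0.0648 0.0651]
block [[ 0.5422  0.0471  0.029 ]
 [ 0.5258 -0.0508  0.029 ]
 [ 0.3799 -0.0259  0.029 ]
 [ 0.3987  0.0744  0.029 ]] [np.float64(0.1461), np.float64(0.0993), np.float64(0.1481), np.float64(0.1021)]
blk dir -10.215614708818466 axle from block [0.44492227 0.01418301 0.029     ]
```

The larger counter is the right one: about 148 x 101 mm, block top at 29 mm, disc at about 56 mm and teeth at about 65 mm radius. The marked tooth is at +124° and the pointer at -10.4°, so 3 clicks are needed. I'll sweep the finger on the right side, from φ=-33° to -168°.

```bash
python3 -m inch '[[[24,-23,0],[0,0,0],0],[[24,-23,0],[0,0,0],0],[[24,-23,0],[0,0,0],0],[[24,-23,0],[0,0,0],0],[[24,-23,0],[0,0,0],0],[[24,-23,0],[0,0,0],0],[[24,-23,0],[0,0,0],0],[[24,-23,0],[0,0,0],0]]' 20
python3 -m inch '[[[24,-23,0],[0,0,0],0],[[24,-23,0],[0,0,0],0],[[24,-23,0],[0,0,0],0],[[24,-23,0],[0,0,0],0],[[24,-23,0],[0,0,0],0],[[24,-23,0],[0,0,0],0],[[24,-23,0],[0,0,0],0],[[24,-23,0],[0,0,0],0]]'
python3 -m inch '[[[20,-20,0],[0,0,0],0],[[20,-20,0],[0,0,0],0],[[0,0,0],[0,0,-0.14],0],[[0,0,0],[0,0,-0.14],0],[[0,0,0],[0,0,-0.14],0],[[0,0,0],[0,0,-0.14],0],[[0,0,0],[0,0,-0.147],0],[[0,0,0],[0,0,0],0]]'
cat >> h.py <<'E'
def where(phi):
    from scipy.spatial.transform import Rotation as Ro
    s=env.observe();R=Ro.from_quat(s['ee_rot']).as_matrix();P=np.array(s['tcp_pos'])
    A=np.array([.446,.0155]);v=P[:2]-A
    T=np.r_[A+.066*np.array([np.cos(np.radians(phi)),np.sin(np.radians(phi))]),.114]
    print('t',s['clock'],'pos',P.round(4),'rad',np.hypot(*v).round(4),'phi',np.degrees(np.arctan2(v[1],v[0])).round(1),'yang',np.degrees(np.arctan2(R[1,1],R[0,1])).round(1),'zax',R[:,2].round(3),'F',np.round(s['ft_force'],1),'w',round(s['width'],4),'q6',round(s['joints'][5],2))
    print('to target, tool mm',(R.T@(T-P)*1000).round(1))
E
python3 -c "
from h import *
where(-32.9)"
```

```text
clock: 0.9
tcp_pos: [0.31, -0.3666, 0.3033]
ee_rot: [0.99, 0.144, -0.0, -0.0]
ft_force: [0.5, 0.2, 0.9]
width: 0.0001
gripper_force: 0.0
clock: 1.7
tcp_pos: [0.4416, -0.1356, 0.3035]
ee_rot: [0.99, 0.144, -0.0, -0.0]
ft_force: [-0.4, -0.7, -0.5]
width: 0.0
gripper_force: 0.0
clock: 2.5
tcp_pos: [0.468, -0.0871, 0.3034]
ee_rot: [0.879, 0.477, -0.0, -0.0]
ft_force: [-0.4, -0.8, -0.1]
width: 0.0004
gripper_force: 0.0
t 2.5 pos [ 0.468  -0.0871  0.3034] rad 0.105 phi -77.9 yang -33.0 zax [-0.001  0.    -1.   ] F [-0.4 -0.8 -0.1] w 0.0004 q6 0.23
to target, tool mm [ 74.2  -8.1 189.4]
```

```bash
python3 -m inch '[[[25,-3,0],[0,0,0],0],[[25,-3,0],[0,0,0],0],[[24,-2,0],[0,0,0],0],[[0,0,40],[0,0,0],0],[[0,0,40],[0,0,0],0],[[0,0,35],[0,0,0],0],[[0,0,20],[0,0,0],0],[[0,0,0],[0,0,0],0]]'
python3 - <<'E'
from h import *
where(-32.9)
for n in('top','scene'):
    im,d,p=cam(n); u,v=map(int,proj(p,[.46,0,.06]))
    np.savez(n+'1.npz',im=im)
    c=im[max(v-70,0):v+70,max(u-90,0):u+90]; cv2.imwrite(f'pics/{n}1.png',cv2.resize(c,None,fx=3,fy=3,interpolation=cv2.INTER_CUBIC)) 
a=[cv2.imread(f'pics/{n}1.png') for n in('top','scene')]
cv2.imwrite('pics/both1.png',cv2.resize(np.vstack(a),(384,600)) if 0 else cv2.resize(np.hstack(a),(800,int(800*a[0].shape[0]/(a[0].shape[1]+a[1].shape[1])))))
E
```

```text
clock: 3.3
tcp_pos: [0.4992, -0.0203, 0.1647]
ee_rot: [0.879, 0.476, -0.003, -0.003]
ft_force: [-0.7, 0.9, -0.3]
width: 0.0002
gripper_force: 0.0
t 3.3 pos [ 0.4992 -0.0203  0.1647] rad 0.0641 phi -33.9 yang -33.1 zax [-0.008  0.002 -1.   ] F [-0.7  0.9 -0.3] w 0.0002 q6 0.39
to target, tool mm [ 1.3  2.3 50.7]
```

View pics/both1.png

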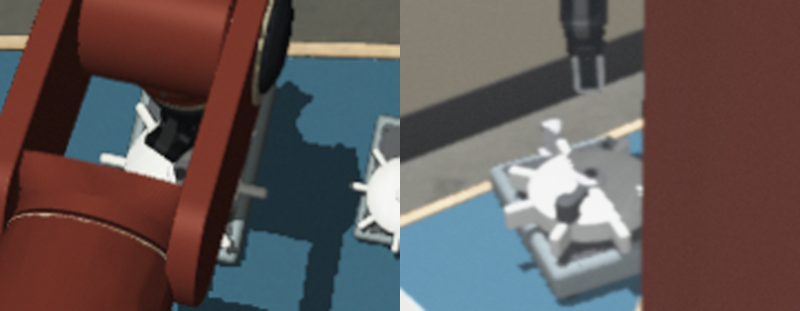

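The top view is blocked by the arm. The scene view shows the shut finger hovering behind and right of the pointer, and the pose numbers agree. I'll go down into the gap slowly.

```bash
python3 -m inch '[[[0,0,0],[0,0,0],0],[[0,0,0],[0,0,0],0]]'; python3 -c "
from h import *
where(-32.9)"
```

```text
clock: 3.6
tcp_pos: [0.5029, -0.021, 0.171]
ee_rot: [0.879, 0.477, 0.001, 0.001]
ft_force: [0.3, 0.3, 0.3]
width: 0.0
gripper_force: 0.0
t 3.6 pos [ 0.5029 -0.021   0.171 ] rad 0.0676 phi -32.7 yang -33.0 zax [ 0.004 -0.001 -1.   ] F [0.3 0.3 0.3] w 0.0 q6 0.39
to target, tool mm [-0.3 -1.8 57. ]
```

```bash
python3 -m inch '[[[0,-1.5,10],[0,0,0],0],[[0,0,10],[0,0,0],0],[[0,0,10],[0,0,0],0],[[0,0,8],[0,0,0],0],[[0,0,6],[0,0,0],0],[[0,0,6],[0,0,0],0],[[0,0,4],[0,0,0],0],[[0,0,2],[0,0,0],0]]';python3 -m inch '[[[0,0,0],[0,0,0],0],[[0,0,0],[0,0,0],0]]'; python3 -c "
from h import *
where(-32.9)"
```

```text
clock: 4.4
tcp_pos: [0.5004, -0.02, 0.1124]
ee_rot: [0.879, 0.478, -0.0, -0.0]
ft_force: [-1.0, -1.0, -0.1]
width: -0.0001
gripper_force: 0.0
clock: 4.6
tcp_pos: [0.5007, -0.02, 0.1132]
ee_rot: [0.879, 0.478, 0.0, 0.0]
ft_force: [-0.3, -0.3, -0.3]
width: 0.0001
gripper_force: 0.0
t 4.6 pos [ 0.5007 -0.02    0.1132] rad 0.0652 phi -33.0 yang -32.9 zax [ 0.001 -0.    -1.   ] F [-0.3 -0.3 -0.3] w 0.0001 q6 0.39
to target, tool mm [ 0.1  0.8 -0.8]
```

In the gap with no contact. First click: 45° clockwise about the axle, in two calls.

```bash
python3 -m inch '[[[-3.24,-0.08,0],[0,0,0.049],0],[[-3.24,-0.08,0],[0,0,0.049],0],[[-3.24,-0.08,0],[0,0,0.049],0],[[-3.24,-0.08,0],[0,0,0.049],0],[[-3.24,-0.08,0],[0,0,0.049],0],[[-3.24,-0.08,0],[0,0,0.049],0],[[-3.24,-0.08,0],[0,0,0.049],0],[[-3.24,-0.08,0],[0,0,0.049],0]]'; python3 -c "
from h import *
where(-55.4)"
```

```text
clock: 5.4
tcp_pos: [0.4831, -0.0384, 0.1135]
ee_rot: [0.955, 0.296, 0.001, 0.0]
ft_force: [1.1, 1.0, -1.6]
width: -0.0
gripper_force: 0.7
t 5.4 pos [ 0.4831 -0.0384  0.1135] rad 0.0655 phi -55.5 yang -55.5 zax [ 0.002  0.    -1.   ] F [ 1.1  1.  -1.6] w -0.0 q6 0.74
to target, tool mm [ 0.1  0.5 -0.5]
```

Contact force is light (about 1.5 N) and the finger is tracking the arc. Second half of the click.

```bash
python3 -m inch '[[[-3.24,-0.08,0],[0,0,0.049],0],[[-3.24,-0.08,0],[0,0,0.049],0],[[-3.24,-0.08,0],[0,0,0.049],0],[[-3.24,-0.08,0],[0,0,0.049],0],[[-3.24,-0.08,0],[0,0,0.049],0],[[-3.24,-0.08,0],[0,0,0.049],0],[[-3.24,-0.08,0],[0,0,0.049],0],[[-3.24,-0.08,0],[0,0,0.049],0]]';python3 -m inch '[[[0,0,0],[0,0,0],0],[[0,0,0],[0,0,0],0],[[0,0,0],[0,0,0],0]]'; python3 - <<'E'
from h import *
where(-77.9)
a=[]
for n in('top','scene'):
    im,d,p=cam(n); u,v=map(int,proj(p,[.446,.0155,.06]))
    a.append(cv2.resize(im[v-60:v+60,u-60:u+60],(400,400),interpolation=cv2.INTER_CUBIC))
cv2.imwrite('pics/c1.png',np.hstack(a))
E
```

```text
clock: 6.2
tcp_pos: [0.4591, -0.0488, 0.1134]
ee_rot: [0.995, 0.105, 0.001, 0.0]
ft_force: [-0.8, 0.1, 0.2]
width: 0.0001
gripper_force: 0.0
clock: 6.5
tcp_pos: [0.4592, -0.0487, 0.1132]
ee_rot: [0.994, 0.106, 0.0, 0.0]
ft_force: [-0.2, -0.4, -0.4]
width: 0.0001
gripper_force: 0.0
t 6.5 pos [ 0.4592 -0.0487  0.1132] rad 0.0655 phi -78.4 yang -77.8 zax [ 0.001 -0.    -1.   ] F [-0.2 -0.4 -0.4] w 0.0001 q6 1.09
to target, tool mm [ 0.6  0.5 -0.8]
```

View pics/c1.png

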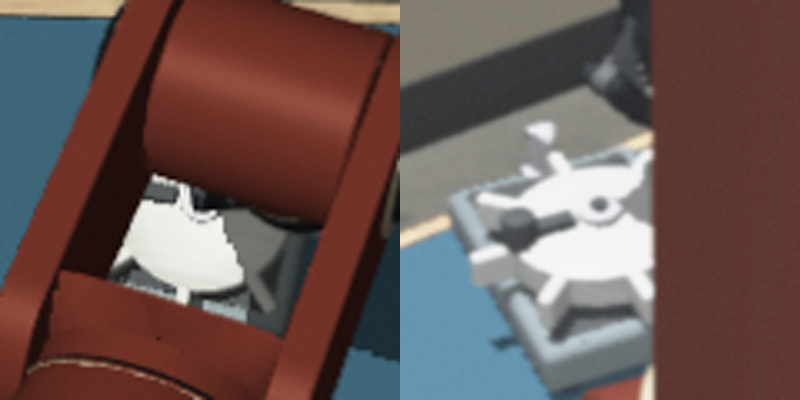

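The scene view shows the dome at (518,228) and the rib now on the tooth at φ≈79°. One plain tooth (495,205) sits between it and the tooth at the pointer (545,150), so one click is done and two remain. The finger is free of contact.

```bash
python3 -m inch '[[[-3.24,-0.08,0],[0,0,0.049],0],[[-3.24,-0.08,0],[0,0,0.049],0],[[-3.24,-0.08,0],[0,0,0.049],0],[[-3.24,-0.08,0],[0,0,0.049],0],[[-3.24,-0.08,0],[0,0,0.049],0],[[-3.24,-0.08,0],[0,0,0.049],0],[[-3.24,-0.08,0],[0,0,0.049],0],[[-3.24,-0.08,0],[0,0,0.049],0]]'
python3 -m inch '[[[-3.24,-0.08,0],[0,0,0.049],0],[[-3.24,-0.08,0],[0,0,0.049],0],[[-3.24,-0.08,0],[0,0,0.049],0],[[-3.24,-0.08,0],[0,0,0.049],0],[[-3.24,-0.08,0],[0,0,0.049],0],[[-3.24,-0.08,0],[0,0,0.049],0],[[-3.24,-0.08,0],[0,0,0.049],0],[[-3.24,-0.08,0],[0,0,0.049],0]]';python3 -m inch '[[[0,0,0],[0,0,0],0],[[0,0,0],[0,0,0],0],[[0,0,0],[0,0,0],0]]'; python3 - <<'E'
from h import *
where(-122.9)
a=[]
for n in('top','scene'):
    im,d,p=cam(n); u,v=map(int,proj(p,[.446,.0155,.06]))
    a.append(cv2.resize(im[v-60:v+60,u-60:u+60],(400,400),interpolation=cv2.INTER_CUBIC))
cv2.imwrite('pics/c2.png',np.hstack(a))
E
```

```text
clock: 7.4
tcp_pos: [0.4335, -0.0491, 0.1131]
ee_rot: [0.996, -0.091, 0.001, -0.0]
ft_force: [2.6, 1.0, -0.4]
width: -0.0001
gripper_force: 0.6
clock: 8.2
tcp_pos: [0.4091, -0.0395, 0.1129]
ee_rot: [0.959, -0.283, 0.0, -0.0]
ft_force: [1.1, -0.5, 0.5]
width: -0.0003
gripper_force: 0.0
clock: 8.5
tcp_pos: [0.4094, -0.0397, 0.113]
ee_rot: [0.959, -0.282, 0.0, 0.0]
ft_force: [-0.3, -0.1, 0.2]
width: -0.0
gripper_force: 0.0
t 8.5 pos [ 0.4094 -0.0397  0.113 ] rad 0.0662 phi -123.6 yang -122.7 zax [ 0. -0. -1.] F [-0.3 -0.1  0.2] w -0.0 q6 1.86
to target, tool mm [ 0.8 -0.2 -1. ]
```

View pics/c2.png

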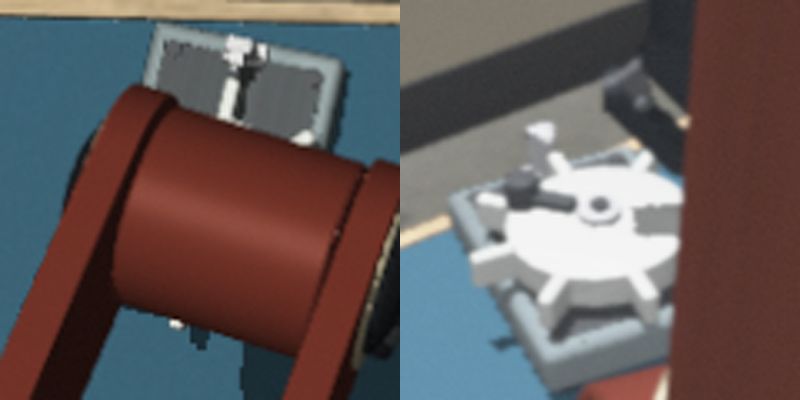

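The dome is now on the tooth just before the pointer tooth (scene crop 522,188), so one click remains.

```bash
python3 -m inch '[[[-3.2,-0.08,0],[0,0,0.049],0],[[-3.2,-0.08,0],[0,0,0.049],0],[[-3.2,-0.08,0],[0,0,0.049],0],[[-3.2,-0.08,0],[0,0,0.049],0],[[-3.2,-0.08,0],[0,0,0.049],0],[[-3.2,-0.08,0],[0,0,0.049],0],[[-3.2,-0.08,0],[0,0,0.049],0],[[-3.2,-0.08,0],[0,0,0.049],0]]'
python3 -m inch '[[[-3.2,-0.08,0],[0,0,0.049],0],[[-3.2,-0.08,0],[0,0,0.049],0],[[-3.2,-0.08,0],[0,0,0.049],0],[[-3.2,-0.08,0],[0,0,0.049],0],[[-3.2,-0.08,0],[0,0,0.049],0],[[-3.2,-0.08,0],[0,0,0.049],0],[[-3.2,-0.08,0],[0,0,0.049],0],[[0,0,0],[0,0,0],0]]';python3 -m inch '[[[0,0,0],[0,0,0],0],[[0,0,0],[0,0,0],0],[[0,0,0],[0,0,0],0]]'; python3 - <<'E'
from h import *
where(-167.9)
im,d,p=cam('scene'); u,v=map(int,proj(p,[.446,.0155,.06]))
cv2.imwrite('pics/c3.png',cv2.resize(im[v-60:v+60,u-60:u+60],(400,400),interpolation=cv2.INTER_CUBIC))
E
```

```text
clock: 9.4
tcp_pos: [0.3911, -0.0221, 0.113]
ee_rot: [0.886, -0.464, 0.001, 0.0]
ft_force: [1.1, -2.0, 0.3]
width: -0.0004
gripper_force: 0.6
clock: 10.2
tcp_pos: [0.3815, -0.0015, 0.1129]
ee_rot: [0.794, -0.608, -0.0, 0.0]
ft_force: [0.7, 0.2, -0.4]
width: 0.0003
gripper_force: 0.0
clock: 10.5
tcp_pos: [0.3816, -0.0018, 0.1129]
ee_rot: [0.794, -0.608, 0.0, -0.0]
ft_force: [-0.1, 0.2, 0.1]
width: 0.0002
gripper_force: 0.0
t 10.5 pos [ 0.3816 -0.0018  0.1129] rad 0.0667 phi -165.0 yang -164.9 zax [ 0. -0. -1.] F [-0.1  0.2  0.1] w 0.0002 q6 2.68
to target, tool mm [-3.4 -0.8 -1.1]
```

View pics/c3.png

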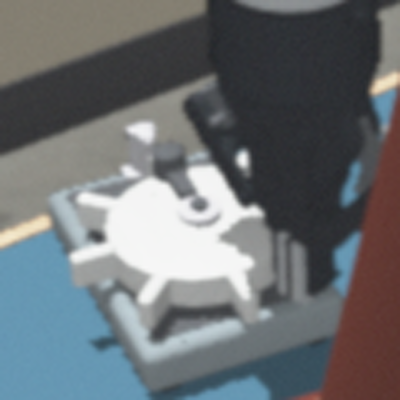

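The dome (170,155) now lines up with the pointer (140,135), and the finger is in the gap with no force. I'll lift straight up and check.

```bash
python3 -m inch '[[[0,0,-5],[0,0,0],0],[[0,0,-10],[0,0,0],0],[[0,0,-20],[0,0,0],0],[[0,0,-30],[0,0,0],0],[[0,0,-35],[0,0,0],0],[[0,0,-35],[0,0,0],0],[[0,0,-30],[0,0,0],0],[[0,0,-20],[0,0,0],0]]'
python3 -m inch '[[[0,35,0],[0,0,0],0],[[-5,0,0],[0,0,0],0]]' >/dev/null; python3 -c "
from h import *
where(0)"
```

```text
clock: 11.35
tcp_pos: [0.382, -0.0018, 0.3019]
ee_rot: [0.794, -0.608, 0.002, -0.001]
ft_force: [0.1, -1.0, -0.4]
width: -0.0002
gripper_force: 0.0
t 11.55 pos [ 0.3452 -0.0065  0.2998] rad 0.1032 phi -167.7 yang -165.0 zax [ 0.003 -0.001 -1.   ] F [0.  0.3 0.6] w 0.0003 q6 2.64
to target, tool mm [  21.5 -166.3  186.4]
```

```bash
python3 -m inch '[[[40,-5,0],[0,0,0],0],[[40,-5,0],[0,0,0],0],[[40,-5,0],[0,0,0],0],[[40,-5,0],[0,0,0],0],[[40,0,0],[0,0,0],0],[[40,0,0],[0,0,0],0],[[40,0,0],[0,0,0],0],[[36,0,0],[0,0,0],0]]'
python3 -m inch '[[[0,0,0],[0,0,0],0],[[0,0,0],[0,0,0],0],[[0,0,0],[0,0,0],0]]' >/dev/null; python3 - <<'E'
from h import *
where(0)
im,d,p=cam('top')
a=cv2.resize(im[190:310,180:300],(400,400),interpolation=cv2.INTER_CUBIC)
b=cv2.resize(im[180:360,370:550],(400,400))
cv2.imwrite('pics/f.png',np.hstack([a,b]))
E
```

```text
clock: 12.35
tcp_pos: [0.4486, -0.3077, 0.2981]
ee_rot: [0.794, -0.608, 0.0, -0.0]
ft_force: [-0.2, -0.3, 0.5]
width: -0.0002
gripper_force: 0.0
t 12.65 pos [ 0.4481 -0.3049  0.298 ] rad 0.3204 phi -89.6 yang -164.9 zax [ 0.  0. -1.] F [ 0.1 -0.2  0.1] w -0.0 q6 2.14
to target, tool mm [-292.5 -145.4  184.1]
```

View pics/f.png

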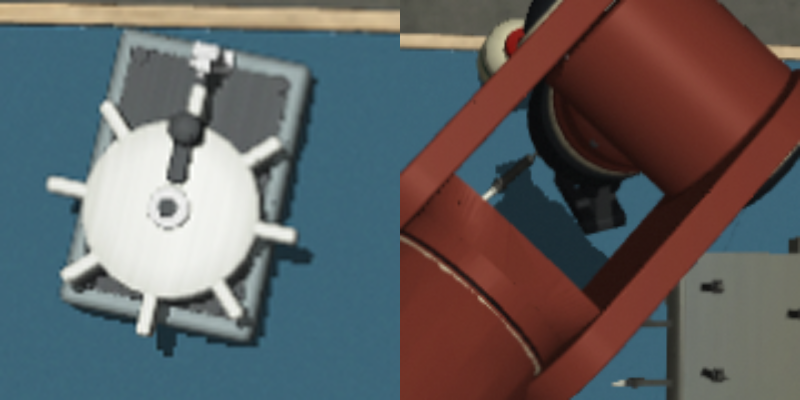

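The marked tooth, with its dome at (185,128), rests at the pointer (210,60). The arm is well clear at z≈0.3 m and the bottle stands upright.

```bash
python3 -c "
from cell import env
print(env.hand_in())"
```

```text
the job is handed in; nothing more can be done
None
```

I turned the wheel three clicks clockwise until the marked tooth rested at the pointer, with light contact throughout, lifted the arm clear and handed the job in; no verdict came back, and the angle clip and sheet holder were not in the last picture.

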